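# Clamp the test panels in the immersion frame

### The job

Load the immersion frame for the next growth test: slide every panel up out of the wooden drying rack and lower it, upright, all the way down into a free slot of the white frame. Then fold the hold-down bail over onto the panels, swing the bolt up into its fork, and screw the knurled nut down until it stops tight, so that no panel can rattle. Do not drop or tip over a panel, and leave the other things on the table where they are.

Things in the scene. Friction and masses are not known exactly. Their poses are not given: they have to be found in the camera images.
- panel0: one of up to five identical grey plastic panels, 50 mm wide (own x), 5 mm thick (own y), 90 mm tall (own z), 50 g, standing upright in a slot of the drying rack at the start; origin at the centre of its lower edge. Absent in some starts
- panel1: another such panel, the same in size and origin; absent in some starts
- panel2: another such panel, the same in size and origin; absent in some starts
- panel3: another such panel, the same in size and origin; absent in some starts
- panel4: another such panel, the same in size and origin; absent in some starts
- drying_rack: loose wooden rack, 95 x 166 x 46 mm, 0.8 kg, with five slots 26 mm apart along its own y, in which the panels stand; slot floors 10 mm above its underside, slots 8 mm wide between ribs with round tops that reach 46 mm, so a panel sticks out 54 mm and may lean by up to 0.08 rad; origin at the centre of its underside, z up
- frame: white plastic immersion frame fixed to the table: base plate 150 x 190 x 8 mm, two combs 50 mm high with five slots, two steel hinge posts 108 mm high at its back (own x = +47 mm, y = +-84 mm); its front (own -x) faces the robot; origin at the centre under it, z up
- slot0 (a point): floor of slot 0 of the white frame, at its middle, where the centre of a panel's lower edge rests; axes as the frame. Slots are 26 mm apart along own y and 8 mm wide, their ribs have round tops that lead a panel in and reach 42 mm above this floor; a seated panel has its top edge 98 mm over the table. A panel has 3 mm play to each side along own x and may lean by up to 0.08 rad in a slot
- slot1 (a point): floor of slot 1 of the white frame, at its middle: where the centre of a panel's lower edge comes to rest; axes as those of the frame
- slot2 (a point): floor of slot 2 of the white frame, at its middle: where the centre of a panel's lower edge comes to rest; axes as those of the frame
- slot3 (a point): floor of slot 3 of the white frame, at its middle: where the centre of a panel's lower edge comes to rest; axes as those of the frame
- slot4 (a point): floor of slot 4 of the white frame, at its middle: where the centre of a panel's lower edge comes to rest; axes as those of the frame
- bail: steel hold-down bail: frame 154 mm wide, hinged at the posts; rubber cross bar (47 mm from the hinge) presses the panels' tops; round front rod (10 mm thick, along own y, 104 mm from the hinge); forked tongue amid the rod, 25 mm longer. Origin on hinge axis, 102 mm up; own axes equal the frame's when down (bail along -x). Starts folded back 140 degrees; stiff, stays where left (2 N at the rod)
- bail_grip_left (a point): point on the axis of the bail's round front rod, 45 mm to the left (own +y) of the fork: a place to pinch the rod from above. It travels in an arc of radius 104 mm about the bail's hinge axis; the rod turns freely between the fingers. When the bail is down, 27 mm are free between the rod and the panels' front edges
- bail_grip_right (a point): the same, 45 mm to the right (own -y) of the fork
- swing_bolt (a joint): lean of the steel swing bolt at the front of the frame, rad: 0 is upright, standing in the fork when the bail is down; grows as its top leans out toward the frame's front (own -x), up to 0.75. Its pivot lies on the frame at own x = -69 mm, y = 0, z = 52 mm, axis along own y. Stiff, stays where left
- nut (a joint): turn of the knurled brass nut on the swing bolt, rad; grows turning clockwise seen from its top, moving nut and washer down the bolt by 1 mm per rad. At 0 the washer stands 7 mm above the closed fork; it meets the fork at about 7 rad and stops hard at 8.6 rad, fully tight. Needs about 0.06 N m, then up to 0.1 N m on the fork; stays where left
- nut_centre (a point): centre of the knurled nut, a cylinder 30 mm in diameter, 26.5 mm tall, on the axis of the swing bolt; own z along the bolt, away from its pivot. With the bolt upright keep the fingertips above the fork's top face (106.5 mm over the table); the 8 mm bolt then ends 150 mm over the table
- beaker_100: small glass beaker, 70 mm tall, a bystander behind the rack; origin under its centre
- dish_open: open petri dish 92 mm across, a bystander; origin under its centre
- coverslip_box: small box 33 mm square, 16 mm high, a bystander to the right of the frame; origin under its centre
Not all that is in view belongs to the job. Leave any orange look-alike of the panel4 alone. What is shaped like the panel1 but green is not meant.

How it is judged:
By the outcome, as a careful person would: the job done as asked, in the order asked, and still so for the second after the job is handed in, with the robot touching nothing.
Of panel0, panel1, panel2, panel3, panel4 only 3 to 5 are there at a start; the rules pass over those that are not, and their reading is None.
At some moment in a run one of drying_rack may be knocked a few centimetres aside while the robot is not near it.
It also fails if it takes over 210 s, if anything falls off the work surface, if the arm or the gripper's body presses on something with over 40 N, if the wrist force passes 120 N, or if a joint passes its speed limit or range.

### The arm

A 6-joint arm with a two-finger parallel gripper is mounted at the origin on a cart in front of the work surface, level with it; the furniture and walls round the work are solid. World frame = base frame: x ahead of the robot, y to its left, z up, the work surface at z = 0. Lengths are in m, angles in rad, forces in N, time in s.
With the tool pointing down it reaches from about 0.35 to 0.975 m from the base axis. Payload 7.1 kg.
Tool frame: the origin (TCP) lies midway between the tips of the shut fingers; the grasp point (between the pads) lies 19 mm behind it; z points along the fingers, y is the line along which they close (so a half turn about z gives the same grasp; the last joint's range is limited). The gripper opens to 88 mm and grips with 3 to 60 N. Pads are 20 mm wide; open, the fingers measure 115 mm over their backs; the gripper's body (75 mm by 178 mm) begins 61 mm behind the grasp point.
Start: joints at [1.229, 0.423, 1.63, -0, 1.089, -0.019], TCP at [0.198, 0.593, 0.223] pointing down, gripper open.
Joint ranges: [-3, 3], [-0.9, 2.11], [0.09, 2.58], [-1.31, 4.45], [0.11, 2.69], [-2.54, 2.54]. Speed limits (rad/s): [2.39, 2.39, 3.01, 3.14, 3.14, 3.14].

### API

Orientations are given as a unit quaternion [w, x, y, z].
In Python, from station import move_pose, movel, movej, command_gripper, wait, inverse_kinematics, read_camera, camera_info, MotionError, job_done, get_time, get_joint_pos, get_qvel, get_effort, get_tcp_pos, get_ee_rot, get_ft_force, get_ft_torque, get_grip_width, get_finger_force gives the robot as it stands. Calls block until the motion is done:
- move_pose(position, orientation): joint-space move of the TCP to a pose.
- movel(position, frame=None, v=0.15, until_force=None): straight line of the TCP; frame=None keeps the orientation; v is the mean speed in m/s. With until_force (N) it stops when the force on the tool has changed by that much, and returns True; else False.
- movej(angles): joint-space move.
- command_gripper(opening): opening from 0.0 (shut) to 1.0 (fully open); the grip force is fixed at half the most; returns when the fingers have stopped.
- wait(seconds).
- inverse_kinematics(position, orientation): joint angles nearest the present ones, or None.
- read_camera(name): name is "side" or "top" or "wrist"; returns the picture (400x640x3 uint8, red, green, blue); there is no depth.
- camera_info(name): a dict with "intrinsics" (3x3 intrinsics, pixels), "T" (4x4, takes a point from camera to world coordinates); the wrist camera has in their place "tool_from_camera" (4x4, takes a point from camera to tool coordinates, whose origin is the TCP and whose axes are the flange's). Camera axes: x right, y up, looking along -z (the intrinsics and any distortion apply to the point x, -y, -z); pixel columns grow to the right and rows downward; lengths in m; the calibration is good to about 2 mm. A picture is of the moment at which its call begins: read the wrist's pose just before it. camera_info takes no time and is no camera call.
A pose or a line that the arm cannot do raises MotionError and nothing moves.
- job_done(): hands the job in; it is judged then, once.
Readings, each from a call of its own:
- get_time(): time.
- get_joint_pos(): joint angles.
- get_qvel(): joint speeds.
- get_effort(): joint torques, N m.
- get_tcp_pos(): TCP position.
- get_ee_rot(): TCP orientation.
- get_ft_force(): force on the tool from outside, world axes, zero at the start.
- get_ft_torque(): the same for the moment, N m.
- get_grip_width(): opening from 0.0 (shut) to 1.0 (fully open).
- get_finger_force(): force on a finger pad.
Only numpy, scipy, OpenCV 4.12 (cv2) and the standard library are available. Lean on these libraries where they do the work, as an engineer would, in place of code of your own. Each camera call takes 0.05 s, during which the arm holds its last target. There are 200 camera calls.

## Working session

There is one attempt and no reset: what is moved stays moved. The work goes in short steps, each a Python script; the robot and the scene stay as the last script left them, time stands still between calls to the robot, and variables do not carry over. Pictures are saved under pics/ and viewed, at most 14 in all, crops included, and the job is handed in when it is done.

```bash
ls; mkdir -p pics; python3 - <<'E'
from station import *
import cv2
for n in("top","side"):
    im=read_camera(n); cv2.imwrite(f"pics/{n}0.png",im[:,:,::-1])
    i=camera_info(n); print(n,i)
print(camera_info("wrist"),get_time(),get_ee_rot())
E
```

```text
pics
top {'intrinsics': array([[439.41776034,   0.        , 320.28405252],
       [  0.        , 439.41776034, 195.20072906],
       [  0.        ,   0.        ,   1.        ]]), 'T': array([[ 0.00156348,  0.99689035, -0.07878571,  0.47214073],
       [-0.99958753,  0.00381726,  0.02846385,  0.07630008],
       [ 0.02867609,  0.07870871,  0.99648513,  1.34409804],
       [ 0.        ,  0.        ,  0.        ,  1.        ]])}
side {'intrinsics': array([[484.77252754,   0.        , 321.34758072],
       [  0.        , 484.77252754, 200.03985484],
       [  0.        ,   0.        ,   1.        ]]), 'T': array([[-0.98234587,  0.10670994, -0.15365409,  0.35347215],
       [-0.18692439, -0.59271459,  0.78342114,  1.04644452],
       [-0.0074742 ,  0.79831222,  0.60219742,  0.85952759],
       [ 0.        ,  0.        ,  0.        ,  1.        ]])}
{'intrinsics': array([[336.89959304,   0.        , 322.48679566],
       [  0.        , 336.89959304, 206.96680183],
       [  0.        ,   0.        ,   1.        ]]), 'tool_from_camera': array([[-4.37301647e-04,  9.67275352e-01,  2.53728598e-01,
         6.82428987e-02],
       [ 9.99999520e-01,  2.00599175e-04,  9.58767758e-04,
         2.65521990e-04],
       [ 8.76494673e-04,  2.53728896e-01, -9.67274976e-01,
        -1.61298647e-01],
       [ 0.00000000e+00,  0.00000000e+00,  0.00000000e+00,
         1.00000000e+00]])} 0.1 [-1.19144436e-04  1.60703626e-01  9.87002476e-01 -6.65564168e-04]
```

View pics/top0.png

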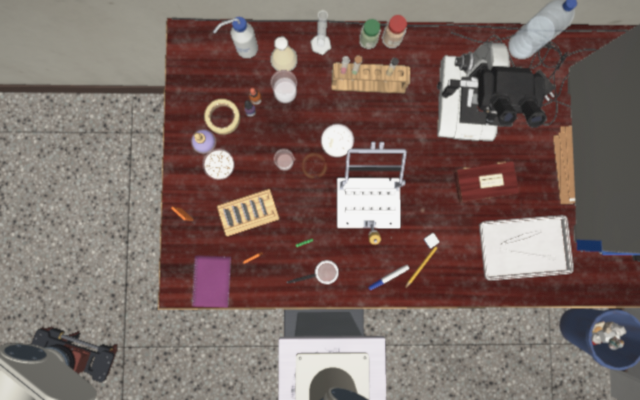

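View pics/side0.png

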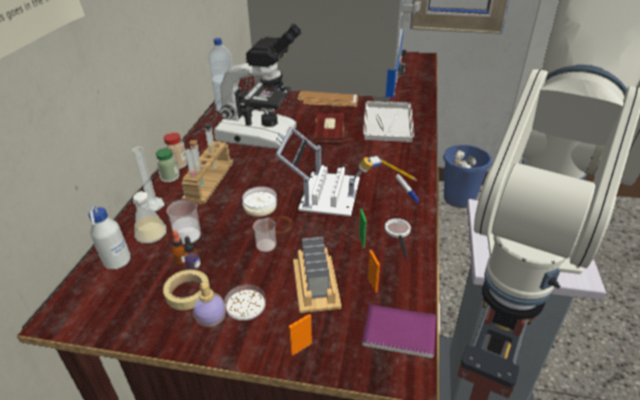

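The top view shows the rack at about (248,213), the frame at (369,203), and the green and orange decoys standing at (304,243), (252,258) and (181,214). I'll enlarge the rack and frame.

```bash
python3 - <<'E'
import cv2,numpy as np
im=cv2.imread("pics/top0.png")
a=im[180:245,205:290];b=im[140:255,325:415]
a=cv2.resize(a,(400,306),interpolation=cv2.INTER_CUBIC)
b=cv2.resize(b,(400,511),interpolation=cv2.INTER_CUBIC)
o=np.zeros((511,800,3),np.uint8);o[:306,:400]=a;o[:,400:]=b
cv2.imwrite("pics/crop0.png",o)
E
```

```text
(no output)
```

View pics/crop0.png

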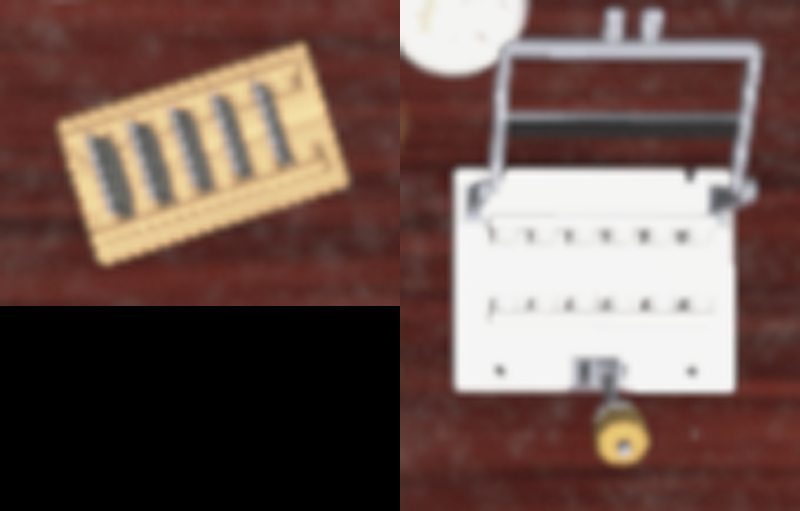

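Five panels fill all the rack slots. Next, rough positions from this crop, then wrist views from close up.

```bash
cat > h.py <<'E'
from station import *
import numpy as np, cv2
from scipy.spatial.transform import Rotation as R
def rot(q): return R.from_quat([q[1],q[2],q[3],q[0]]).as_matrix()
def cam(n,pos=None,q=None):
    i=camera_info(n)
    if n!="wrist": return i["intrinsics"],i["T"]
    M=np.eye(4);M[:3,:3]=rot(q);M[:3,3]=pos
    return i["intrinsics"],M@i["tool_from_camera"]
def unproj(K,T,uv,z):
    d=T[:3,:3]@np.array([(uv[0]-K[0,2])/K[0,0],-(uv[1]-K[1,2])/K[1,1],-1])
    return T[:3,3]+d*(z-T[2,3])/d[2]
def proj(K,T,p):
    c=T[:3,:3].T@(np.asarray(p)-T[:3,3]); return np.array([K[0,2]-K[0,0]*c[0]/c[2],K[1,2]+K[1,1]*c[1]/c[2]])
def down(a):
    "tool down; tool y (closing line) along world angle a"
    y=np.array([np.cos(a),np.sin(a),0]);z=np.array([0,0,-1.]);x=np.cross(y,z)
    q=R.from_matrix(np.c_[x,y,z]).as_quat(); return np.array([q[3],q[0],q[1],q[2]])
def snap(n,name):
    p,q=get_tcp_pos(),get_ee_rot(); im=read_camera(n)
    cv2.imwrite(f"pics/{name}.png",im[:,:,::-1]); np.savez(f"pics/{name}.npz",p=p,q=q); return im
def load(name):
    d=np.load(f"pics/{name}.npz"); return cam("wrist",d["p"],d["q"])
E
python3 - <<'E'
from h import *
K,T=cam("top")
L=lambda x,y,z:unproj(K,T,(205+x/4.706,180+y/4.706),z)[:2].round(4)
F=lambda x,y,z:unproj(K,T,(325+x/4.444,140+y/4.444),z)[:2].round(4)
r=[L(*c,.01) for c in((58,122),(305,42),(349,186),(103,265))];print("rack",r,np.mean(r,0))
f=[F(*c,.008) for c in((453,169),(734,169),(738,392),(455,392))];print("frame",f,np.mean(f,0))
print([np.linalg.norm(f[i]-f[i-1]) for i in range(4)],[np.linalg.norm(r[i]-r[i-1]) for i in range(4)])
print("panels",[L(*c,.1) for c in((110,177),(150,165),(192,151),(231,138),(273,125))])
E=rot(get_ee_rot());print(E)
rc=np.mean(r,0);fc=np.mean(f,0)
# view frame first at z .3, camera offset along tool x
for a in(np.pi/2,-np.pi/2): 
  for c in(rc,fc): print(a,rot(down(a))[:,0],inverse_kinematics([c[0]-.1,c[1],.25],down(a)))
E
```

```text
rack [array([0.5439, 0.3493]), array([0.5962, 0.1917]), array([0.5033, 0.1625]), array([0.4526, 0.3189])] [0.524  0.2556]
frame [array([ 0.6321, -0.2907]), array([ 0.6331, -0.4878]), array([ 0.4782, -0.4861]), array([ 0.4779, -0.2893])] [ 0.555325 -0.388475]
[np.float64(0.1542063552516562), np.float64(0.19710253676703401), np.float64(0.15490932831821327), np.float64(0.19680022865840374)] [np.float64(0.09622811439491064), np.float64(0.1660513474802297), np.float64(0.09738095296309231), np.float64(0.1644124387021858)]
panels [array([0.5063, 0.2993]), array([0.5135, 0.2756]), array([0.522 , 0.2507]), array([0.5298, 0.2276]), array([0.5377, 0.2026])]
[[-9.48348661e-01  3.17229596e-01 -4.49108857e-04]
 [ 3.17229913e-01  9.48347803e-01 -1.27553308e-03]
 [ 2.12745555e-05 -1.35212085e-03 -9.99999086e-01]]
1.5707963267948966 [-1.000000e+00  6.123234e-17  0.000000e+00] [ 5.18459243e-01  1.96762126e-01  1.88568561e+00 -4.44089210e-16
  1.05914491e+00 -1.05233708e+00]
1.5707963267948966 [-1.000000e+00  6.123234e-17  0.000000e+00] [-7.26221840e-01  3.54690542e-01  1.66636850e+00 -4.44089210e-16
  1.12053361e+00 -2.29701817e+00]
-1.5707963267948966 [1.000000e+00 6.123234e-17 0.000000e+00] [ 5.18459243e-01  1.96762126e-01  1.88568561e+00 -4.44089210e-16
  1.05914491e+00  2.08925557e+00]
-1.5707963267948966 [1.000000e+00 6.123234e-17 0.000000e+00] [-7.26221840e-01  3.54690542e-01  1.66636850e+00 -4.44089210e-16
  1.12053361e+00  8.44574487e-01]
```

The crop offset for the frame was wrong (x−400), so I'm fixing that and taking wrist views.

```bash
python3 - <<'E'
from h import *
K,T=cam("top")
F=lambda x,y,z:unproj(K,T,(325+(x-400)/4.444,140+y/4.444),z)[:2].round(4)
f=[F(*c,.008) for c in((453,169),(734,169),(738,392),(455,392))];print("frame",f,np.mean(f,0))
print([np.linalg.norm(f[i]-f[i-1]) for i in range(4)])
fc=np.mean(f,0); rc=np.array([.524,.2556])
# rack y axis direction: from right to left corners
a=np.arctan2(.3493-.1917,.5439-.5962); print("rack yaw",a-np.pi/2)
for c,a,n in((rc,a-np.pi,"w_rack"),(fc,-np.pi/2,"w_frame")):
    X=rot(down(a))[:2,0]; p=c-.04*X   # camera sits along +tool x
    p=[*p,.30]
    print(a,X,inverse_kinematics(p,down(a)))
    move_pose(p,down(a)); snap("wrist",n)
print(get_time())
E
```

```text
frame [array([ 0.6308, -0.0128]), array([ 0.6317, -0.2076]), array([ 0.4778, -0.2084]), array([ 0.4774, -0.0139])] [ 0.554425 -0.110675]
[np.float64(0.15340394388672024), np.float64(0.19480207904434696), np.float64(0.1539020792582089), np.float64(0.1945004113106191)]
rack yaw 0.32041747577286794
-1.2503788510220286 [0.94910401 0.31496282] [ 4.41719546e-01  2.18538722e-01  1.73375744e+00 -4.44089210e-16
  1.18929649e+00  1.69209840e+00]
-1.5707963267948966 [1.000000e+00 6.123234e-17] [-2.34530037e-01  1.90810761e-01  1.76903689e+00 -4.44089210e-16
  1.18174500e+00  1.33626629e+00]
3.2167
```

View pics/w_rack.png

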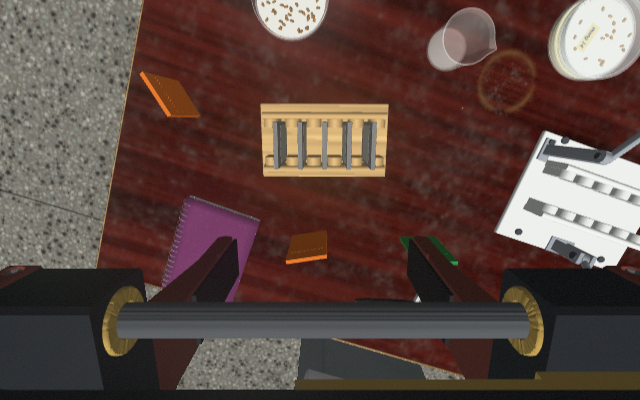

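View pics/w_frame.png

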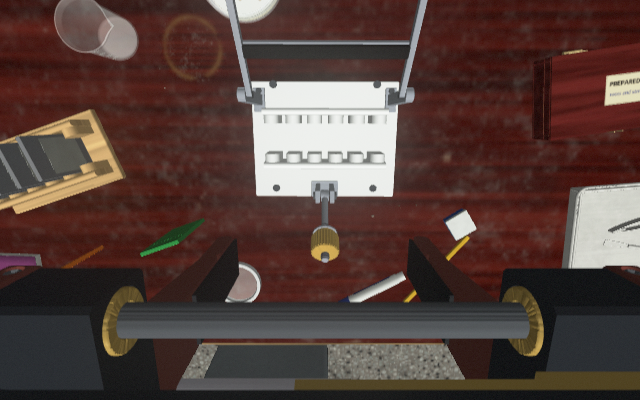

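Wrist views: the rack is at about (325,140) with five upright panels at u = 280, 302, 324, 347 and 370. The frame is at (325,138), the hinge posts are near (257,97) and (395,97), and the nut is at (324,243). Enlarging both.

```bash
python3 - <<'E'
import cv2
r=cv2.imread("pics/w_rack.png")[95:185,255:395]
f=cv2.imread("pics/w_frame.png")[70:270,225:425]
cv2.imwrite("pics/c_r.png",cv2.resize(r,None,fx=5,fy=5,interpolation=cv2.INTER_CUBIC))
cv2.imwrite("pics/c_f.png",cv2.resize(f,None,fx=3,fy=3,interpolation=cv2.INTER_CUBIC))
E
```

```text
(no output)
```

View pics/c_r.png

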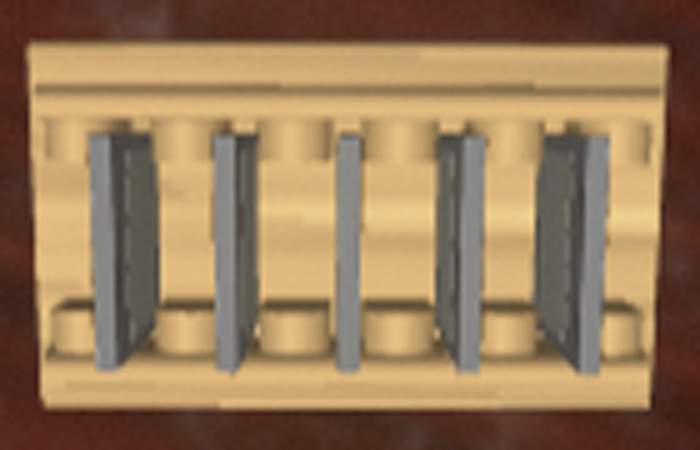

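View pics/c_f.png

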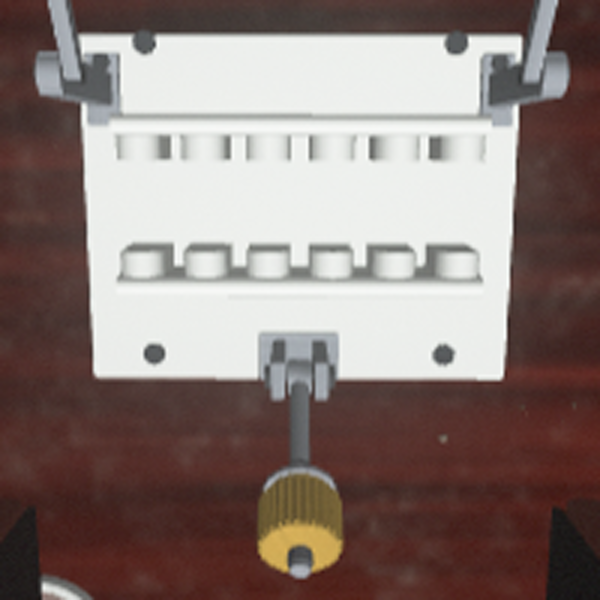

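```bash
python3 - <<'E'
from h import *
K,T=load("w_rack")
P=lambda x,y:(255+(x+.5)/5-.5,95+(y+.5)/5-.5)
far=[(101,134),(226,134),(348,134),(472,134),(596,134)];near=[(106,369),(228,369),(348,370),(469,371),(590,372)]
for a,b in zip(far,near):
    A,B=unproj(K,T,P(*a),.1),unproj(K,T,P(*b),.1)
    print("panel",((A+B)/2)[:2].round(4),"len",np.linalg.norm(A-B).round(4),"ang",np.arctan2(*(A-B)[1::-1]).round(4))
c=[unproj(K,T,P(*a),z)[:2] for a,z in(((28,44),.01),((668,46),.01),((649,408),.01),((44,405),.01))]
print("rack c",np.mean(c,0),[np.linalg.norm(c[i]-c[i-1]).round(4) for i in range(4)])
K,T=load("w_frame")
P=lambda x,y:(225+(x+.5)/3-.5,70+(y+.5)/3-.5)
c=[unproj(K,T,P(*a),.008)[:2] for a in((82,36),(521,36),(505,380),(94,377))]
print("frame",np.round(c,4),np.mean(c,0),[np.linalg.norm(c[i]-c[i-1]).round(4) for i in range(4)])
d1=c[0]-c[1];d2=c[3]-c[2];d3=c[0]-c[3];d4=c[1]-c[2]
print("yaw",[np.arctan2(-d[0],d[1]).round(4) for d in(d1,d2)],[np.arctan2(d[1],d[0]).round(4) for d in(d3,d4)])
# ribs: slot gaps (between ribs) near comb at rib tops z~.05
for y,xs,z in((250,(176,239,300,363,426),.045),(145,(175,238,300,363,426),.045)):
    print([unproj(K,T,P(x,y),z)[:2].round(4) for x in xs])
print("bolt base",unproj(K,T,P(300,372),.052)[:2])
fc=np.mean(c,0)
for l in(.4,.5,.6,.65,.7,.75):
    print(l,proj(K,T,[fc[0]-.069-.098*np.sin(l),fc[1],.052+.098*np.cos(l)]),"obs",P(300,568))
print(T[:3,3])
E
```

```text
panel [0.5106 0.304 ] len 0.049 ang 0.3076
panel [0.5188 0.2792] len 0.049 ang 0.3132
panel [0.5268 0.2549] len 0.0492 ang 0.3227
panel [0.5349 0.2303] len 0.0494 ang 0.3283
panel [0.5429 0.2057] len 0.0497 ang 0.3339
rack c [0.52626896 0.25436159] [np.float64(0.0933), np.float64(0.164), np.float64(0.0937), np.float64(0.1635)]
frame [[ 0.6299 -0.0207]
 [ 0.6301 -0.2062]
 [ 0.4811 -0.2074]
 [ 0.4824 -0.0186]] [ 0.55584845 -0.11323645] [np.float64(0.1476), np.float64(0.1855), np.float64(0.149), np.float64(0.1889)]
yaw [np.float64(0.0008), np.float64(-0.007)] [np.float64(-0.0148), np.float64(0.0082)]
[array([ 0.5438, -0.0621]), array([ 0.5439, -0.0878]), array([ 0.5439, -0.1128]), array([ 0.5439, -0.1385]), array([ 0.5439, -0.1643])]
[array([ 0.5853, -0.0629]), array([ 0.5853, -0.088 ]), array([ 0.5854, -0.1127]), array([ 0.5854, -0.1378]), array([ 0.5854, -0.1629])]
bolt base [ 0.49441886 -0.11283589]
0.4 [325.57742451 256.60704727] obs (324.6666666666667, 259.0)
0.5 [325.51238698 262.89857779] obs (324.6666666666667, 259.0)
0.6 [325.44344215 268.20662213] obs (324.6666666666667, 259.0)
0.65 [325.40790689 270.48337322] obs (324.6666666666667, 259.0)
0.7 [325.37186931 272.50720546] obs (324.6666666666667, 259.0)
0.75 [325.33547706 274.27882143] obs (324.6666666666667, 259.0)
[ 0.58420064 -0.10976137  0.46127917]
```

```bash
cat >> h.py <<'E'
def rack_pose(im,K,T):
    "centre and yaw of the wooden rack from a wrist picture"
    hsv=cv2.cvtColor(im,cv2.COLOR_RGB2HSV)
    m=cv2.inRange(hsv,(10,60,150),(25,150,255)); m=cv2.morphologyEx(m,cv2.MORPH_CLOSE,np.ones((13,13)))
    cs,_=cv2.findContours(m,cv2.RETR_EXTERNAL,cv2.CHAIN_APPROX_NONE)
    c=max(cs,key=cv2.contourArea)[:,0]
    w=np.array([unproj(K,T,u,.01)[:2] for u in c],np.float32)
    ctr,(a,b),_=r=cv2.minAreaRect(w); box=cv2.boxPoints(r)
    e=[box[1]-box[0],box[2]-box[1]]; e=max(e,key=np.linalg.norm)
    if e[1]<0: e=-e
    return np.array(ctr),np.arctan2(-e[0],e[1]),sorted((a,b))
E
python3 - <<'E'
from h import *
K,T=load("w_rack"); print(rack_pose(cv2.imread("pics/w_rack.png")[:,:,::-1].copy(),K,T))
K,T=load("w_frame")
P=lambda x,y:(225+(x+.5)/3-.5,70+(y+.5)/3-.5)
for y,z in((116,.058),(116,.05),(131,.05),(131,.042),(160,.008),(245,.05),(278,.05),(284,.05),(293,.05)): print(y,z,unproj(K,T,P(300,y),z)[0]-.5558)
E
```

```text
(array([0.5258863 , 0.25454283]), np.float32(0.32126343), [0.0931568443775177, 0.16448822617530823])
116 0.058 0.040263440187413124
116 0.05 0.04049876697935284
131 0.05 0.034851550580328405
131 0.042 0.03497703049763623
160 0.008 0.02334899940207802
245 0.05 -0.009438511323249132
278 0.05 -0.022729933248988865
284 0.05 -0.02517012528553786
293 0.05 -0.028844174939526068
```

```bash
python3 - <<'E'
from h import *
K,T=load("w_frame")
P=lambda x,y:(225+(x+.5)/3-.5,70+(y+.5)/3-.5)
for n,x,y,z in(("hingeL",48,75,.102),("hingeR",555,75,.102),("boltpivot",300,372,.052),("boltpivot",300,385,.052)): print(n,unproj(K,T,P(x,y),z)[:2])
# predicted crop pixels for centre cx
for cx in(.5558,.5615):
  for n,ox,z in(("far edge",.075,.008),("near edge",-.075,.008),("hinge",.047,.102),("pivot",-.069,.052),("wall+",.0345,.05),("wall-",-.0345,.05),("in+",.028,.05),("in-",-.028,.05)):
    u=proj(K,T,[cx+ox,-.113,z]); print(cx,n,((u[1]+.5-70)*3-.5).round(1))
im=cv2.imread("pics/w_frame.png")[70:270,225:425]
im=cv2.resize(im[5:115,20:180],None,fx=5,fy=5,interpolation=cv2.INTER_CUBIC).astype(float)
im=np.clip((im-150)*2.4,0,255).astype(np.uint8)
cv2.imwrite("pics/c_f2.png",im)
E
```

```text
hingeL [ 0.60801176 -0.02706655]
hingeR [ 0.60813659 -0.19842319]
boltpivot [ 0.49441886 -0.11283589]
boltpivot [ 0.48889141 -0.11284868]
0.5558 far edge 34.0
0.5558 near edge 380.4
0.5558 hinge 91.3
0.5558 pivot 389.9
0.5558 wall+ 131.9
0.5558 wall- 306.8
0.5558 in+ 149.1
0.5558 in- 290.9
0.5615 far edge 19.6
0.5615 near edge 368.3
0.5615 hinge 73.7
0.5615 pivot 376.5
0.5615 wall+ 116.8
0.5615 wall- 292.9
0.5615 in+ 134.0
0.5615 in- 276.9
```

View pics/c_f2.png

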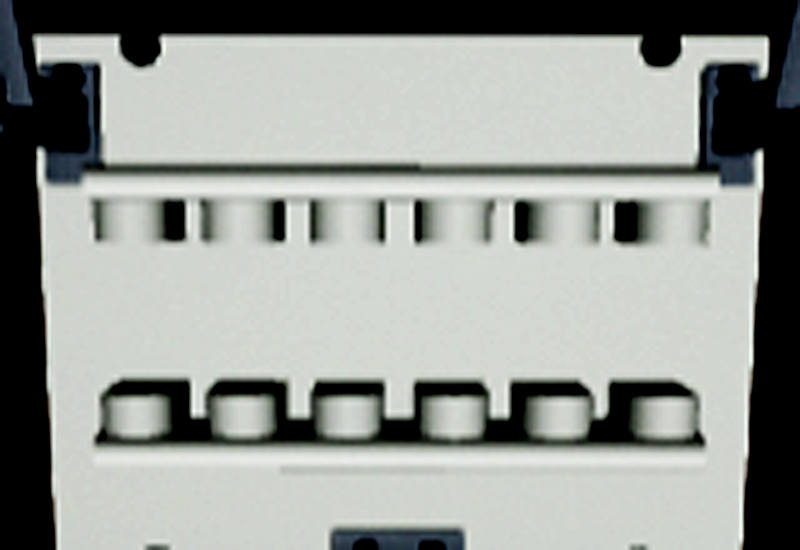

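The combs, hinge and bolt pivot all give a frame origin of about (0.561, −0.113). The base plate alone is set about 5 mm forward. The panels are upright, so I'll do the first pick with force checks.

```bash
cat >> h.py <<'E'
FC=np.array([.5612,-.1128]); ZP=.072
VIEW=np.array([.4880,.2430,.30])
def panel_xy(c,yaw,k):  # k=-2..2 along rack y
    # offset of the panel row from rack_pose as measured at the start
    return c+np.array([.0009,.0004])+.026*k*np.array([-np.sin(yaw),np.cos(yaw)])
def look_rack(name):
    move_pose(VIEW,down(-1.2504)); wait(.2)
    im=snap("wrist",name); K,T=load(name); return rack_pose(im,K,T)
def pick(xy,yaw,bias=0.,grip=.0):
    q=down(yaw-np.pi/2); n=np.array([-np.sin(yaw),np.cos(yaw)])
    xy=np.array(xy); b=xy+bias*n
    move_pose([*b,.19],q); command_gripper(.16)
    f0=get_ft_force()
    hit=movel([*b,ZP],v=.12,until_force=6)
    print("descend hit",hit,get_tcp_pos()[2].round(4))
    if hit: return False
    movel([*xy,ZP],v=.03)
    command_gripper(0.); wait(.2)
    print("grip width",get_grip_width()*88,"finger",get_finger_force(),"lat F",(get_ft_force()-f0).round(2), "along n",((get_ft_force()-f0)[:2]@n).round(2))
    return True
E
python3 - <<'E'
from h import *
K,T=cam("top")
for x in(480,748): print("top hinge",unproj(K,T,(325+(x-400)/4.444,140+192/4.444),.102)[:2])
yaw=.319
print(pick([.5268+.052*np.sin(yaw),.2549-.052*np.cos(yaw)],yaw,bias=-.0015)); print(get_time())
snap("wrist","g0")
E
```

```text
top hinge [ 0.60485379 -0.02383048]
top hinge [ 0.60565145 -0.19653458]
descend hit False 0.0727
grip width 4.657784190494571 finger 30.000716149806976 lat F [-0.15 -0.84  3.51] along n -0.75
True
7.575
```

View pics/g0.png

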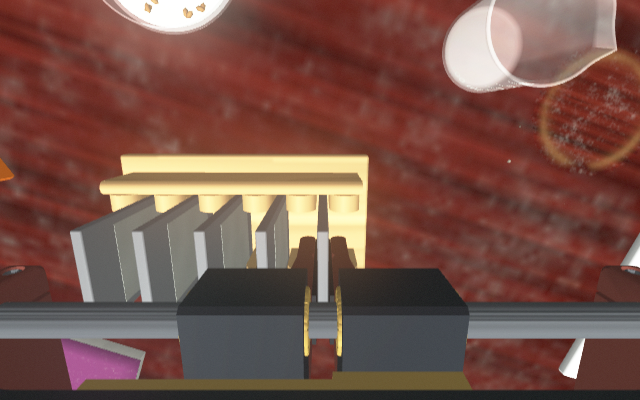

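Panel 4 is gripped between the fingertips with almost no side force, so alignment is good. Now lift it and place it in the −y end slot.

```bash
cat >> h.py <<'E'
def lift():
    p=get_tcp_pos(); movel([p[0],p[1],.195],v=.12); print("held",(get_grip_width()*88).round(2))
def place(k,dx=0.,dy=0.,zrel=ZP-.002+.0005):
    q=down(-np.pi/2); x,y=FC+[dx,.026*k+dy]
    move_pose([x,y,.195],q); wait(.2); f0=get_ft_force()
    hit=movel([x,y,.112],v=.12,until_force=8)
    if hit: print("HIT high",get_tcp_pos(),get_ft_force()-f0); return False
    hit=movel([x,y,zrel],v=.06,until_force=8); wait(.2)
    p=get_tcp_pos(); print("place hit",hit,p.round(4),"dF",(get_ft_force()-f0).round(2))
    return p[2]<zrel+.003
def release():
    command_gripper(.12); wait(.2); p=get_tcp_pos(); movel([p[0],p[1],.195],v=.15)
E
python3 - <<'E'
from h import *
lift(); print(place(-2)); print(get_time())
E
```

```text
Traceback (most recent call last):
  File "h.py", line 56, in lift
    p=get_tcp_pos(); movel([p[0],p[1],.195],v=.12); print("held",(get_grip_width()*88).round(2))
                                                                 ^^^^^^^^^^^^^^^^^^^^^^^^^^^
AttributeError: 'float' object has no attribute 'round'
```

```bash
sed -i 's/(get_grip_width()\*88).round(2)/get_grip_width()*88/' h.py; python3 - <<'E'
from h import *
print(get_grip_width()*88,get_tcp_pos()); print(place(-2)); print(get_time())
E
```

```text
4.406438053051206 [0.5427284  0.205367   0.19417383]
place hit True [ 0.5603 -0.1645  0.0702] dF [-0.86 -0.73  5.3 ]
True
12.1
```

Seated with small side forces. Release, then pick the next ones with a rack check before each.

```bash
python3 - <<'E'
from h import *
release()
c,yaw,s=look_rack("r1"); print(c,yaw,s)
base=np.array([.5259,.2545])
if np.linalg.norm(c-base)<.003 and abs(yaw-.3213)<.02:
    if pick(panel_xy(base,.319,-1),.319,bias=-.0015):
        lift(); print(place(-1))
print(get_time())
E
```

```text
[0.52639627 0.25444105] 0.31903172 [0.09328093379735947, 0.1644349992275238]
descend hit False 0.0727
grip width 4.735973025107668 finger 30.00079035758972 lat F [0.45 0.6  3.44] along n 0.43
held 4.914257380480245
place hit True [ 0.5603 -0.1386  0.0702] dF [-1.1  -0.3   5.93]
True
22.6667
```

```bash
python3 - <<'E'
from h import *
base=np.array([.5261,.2545])
for k in(0,1,2):
    release()
    c,yaw,s=look_rack(f"r{k+2}"); print(k,c,yaw,s)
    if not(np.linalg.norm(c-base)<.003 and abs(yaw-.3213)<.02): print("MOVED"); break
    if not pick(panel_xy(base,.319,k),.319,bias=-.0015): break
    lift()
    if not place(k): break
print(get_time())
E
```

```text
0 [0.52634519 0.25441307] 0.31828433 [0.09323194622993469, 0.16447654366493225]
descend hit False 0.0727
grip width 4.748693551533087 finger 30.00073403120041 lat F [-0.23 -0.3   3.28] along n -0.21
held 4.994463226007056
place hit True [ 0.5602 -0.1126  0.0702] dF [-0.39  0.7   6.59]
1 [0.52635396 0.25443348] 0.3181242 [0.09322964400053024, 0.16449286043643951]
descend hit False 0.0727
grip width 4.7124923227042785 finger 30.000688433647156 lat F [-0.78 -1.13  3.88] along n -0.83
held 4.70083845587673
place hit True [ 0.5603 -0.0866  0.0701] dF [-0.7   1.26  6.68]
2 [0.51760679 0.27882949] 0.3183622 [0.09201600402593613, 0.16562817990779877]
MOVED
46.65
```

The rack was knocked about 26 mm. I'm checking the last panel's top edge in the picture.

```bash
python3 - <<'E'
import cv2
r=cv2.imread("pics/r4.png")[85:195,220:400]
cv2.imwrite("pics/c_r4.png",cv2.resize(r,None,fx=4.4,fy=4.4,interpolation=cv2.INTER_CUBIC))
E
```

```text
(no output)
```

View pics/c_r4.png

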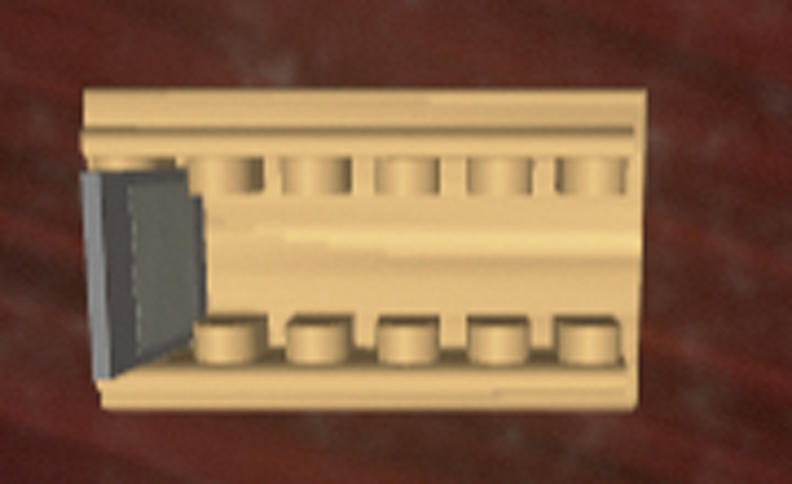

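```bash
python3 - <<'E'
from h import *
K,T=load("r4")
P=lambda x,y:(220+(x+.5)/4.4-.5,85+(y+.5)/4.4-.5)
A,B=unproj(K,T,P(93,173),.1),unproj(K,T,P(104,376),.1)
print((A+B)/2,np.linalg.norm(A-B),np.arctan2(*(A-B)[1::-1]))
c=[unproj(K,T,P(*a),.01)[:2] for a in((84,90),(647,91),(636,408),(102,408))];print(np.mean(c,0),[np.linalg.norm(c[i]-c[i-1]) for i in range(4)])
d=c[0]-c[1];d2=c[3]-c[2];print([np.arctan2(-e[0],e[1]) for e in(d,d2)])
print(panel_xy(np.mean(c,0),.32,2))
E
```

```text
[0.50007318 0.33493884 0.1       ] 0.04820767618443471 0.31257863396847746
[0.51816736 0.2780234 ] [np.float64(0.09358314851081002), np.float64(0.16399508437350072), np.float64(0.09334851572338478), np.float64(0.1640919893977538)]
[np.float64(0.31666859164347166), np.float64(0.318097405350826)]
[0.5027099  0.32778364]
```

The last panel leans outward by the full 0.08 rad. It has no neighbours now, so I'll open wider and let the closing fingers stand it upright over its slot.

```bash
sed -i 's/bias=0.,grip=.0)/bias=0.,op=.16)/; s/command_gripper(.16)/command_gripper(op)/' h.py; python3 - <<'E'
from h import *
if pick([.5027,.3280],.318,bias=.002,op=.4):
    lift(); print(place(2))
print(get_time())
E
```

```text
descend hit False 0.0727
grip width 4.61474718669613 finger 30.000056326389313 lat F [ 0.06 -0.01 -1.03] along n -0.03
held 4.675087908808155
place hit True [ 0.5603 -0.0607  0.0699] dF [-2.14 -0.05  5.95]
True
54.575
```

All five are in. Release and check the frame and the bail rod in a wrist picture.

```bash
python3 - <<'E'
from h import *
release()
p=np.load("pics/w_frame.npz")["p"]
move_pose(p+[.03,0,.05],down(-np.pi/2)); wait(.2)
im=snap("wrist","f2"); cv2.imwrite("pics/c_f3.png",cv2.resize(im[0:260,200:450,::-1],None,fx=2.3,fy=2.3,interpolation=cv2.INTER_CUBIC))
K,T=load("f2")
H=[FC[0]+.047,.102]
rod=[H[0]+.104*np.cos(np.radians(40)),FC[1]+.045,H[1]+.104*np.sin(np.radians(40))]
u=proj(K,T,rod);print(rod,u,(u-[200,0])*2.3,get_time())
for t in(140,90,0):
    r=np.radians(t);print(inverse_kinematics([H[0]-.104*np.cos(r),FC[1]+.045,H[1]+.104*np.sin(r)-.012],down(0)))
E
```

```text
[np.float64(0.6878686220843738), np.float64(-0.0678), np.float64(0.16884991140740008)] [277.34147551  34.52278334] [177.88539367  79.40240168] 57.0417
[-1.15465228e-01  5.90152751e-01  1.51529457e+00 -4.44089210e-16
  1.03614533e+00 -1.15465228e-01]
[-1.30464834e-01  4.37217386e-01  1.68187830e+00 -4.44089210e-16
  1.02249697e+00 -1.30464834e-01]
[-1.57061961e-01  4.59796444e-01  1.96841355e+00 -4.44089210e-16
  7.13382660e-01 -1.57061961e-01]
```

View pics/c_f3.png

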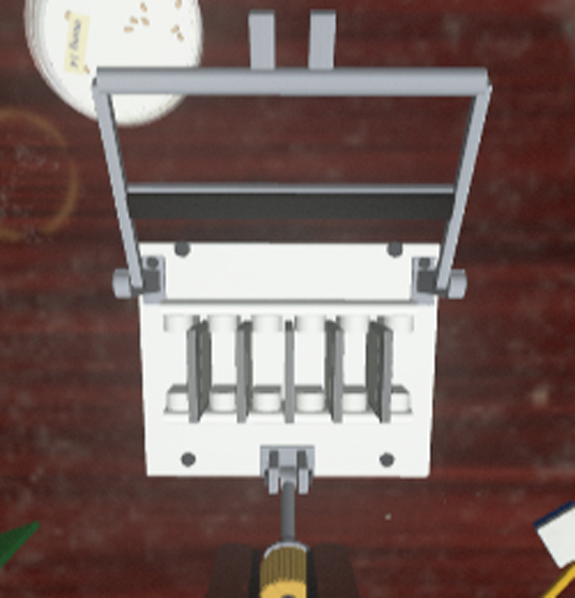

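The picture shows five upright panels and the rod at row 81, against a predicted 79. Now pinch the rod on the left and fold the bail over.

```bash
cat >> h.py <<'E'
HX,HZ=FC[0]+.047,.102
def arc(t,dz=-.010):
    r=np.radians(t); return [HX-.104*np.cos(r),FC[1]+.045,HZ+.104*np.sin(r)+dz]
E
python3 - <<'E'
from h import *
q=down(0); a=np.array(arc(140))
p=get_tcp_pos(); movel([p[0],p[1],.33],v=.25)
move_pose([a[0],a[1],.27],q); command_gripper(.4); f0=get_ft_force()
print(movel(a,v=.1,until_force=6),get_tcp_pos()); command_gripper(0); wait(.1)
print("grip",get_grip_width()*88,(get_ft_force()-f0).round(2))
for t in np.arange(133,-1,-7):
    if movel(arc(t),v=.12,until_force=25): print("force at",t); break
    if t%14==0: print(t,(get_ft_force()-f0).round(1),round(get_grip_width()*88,1))
print(get_tcp_pos(),(get_ft_force()-f0).round(1),get_time())
E
```

```text
False [ 0.68841027 -0.06787782  0.1596946 ]
grip 9.170060981172464 [-0.37 -0.14  0.41]
126 [ 2.3 -0.1  2.5] 8.8
112 [4.3 1.2 8.6] 8.9
98 [ 2.1  1.  10. ] 9.3
84 [-2.   1.7 12. ] 9.5
70 [-3.6  0.9  7.4] 8.9
56 [-1.3  1.   0.3] 9.3
42 [ 0.8  1.8 -3.9] 9.0
28 [ 1.2  3.8 -3.8] 9.0
14 [-0.5  3.4 -2.8] 9.1
0 [-3.   2.8 -2.7] 8.8
[ 0.50362444 -0.06774728  0.09206075] [-3.   2.8 -2.7] 66.25
```

The bail is down. Release it with a small opening, back off, and look at the bolt and nut.

```bash
python3 - <<'E'
from h import *
f0=get_ft_force(); p=get_tcp_pos()
print(movel([p[0],p[1],p[2]-.002],v=.02,until_force=12),get_tcp_pos(),(get_ft_force()-f0).round(1))
command_gripper(.22); p=get_tcp_pos(); movel([p[0],p[1],.26],v=.15)
move_pose([.40,-.113,.26],down(-np.pi/2)); wait(.2)
im=snap("wrist","b1"); cv2.imwrite("pics/c_b1.png",cv2.resize(im[60:280,200:450,::-1],None,fx=2.6,fy=2.6,interpolation=cv2.INTER_CUBIC))
K,T=load("b1")
for l in(.4,.45,.5,.55,.6,.65,.7,.75):
  px,pz=FC[0]-.069,.052
  f=lambda r:((proj(K,T,[px-r*np.sin(l),FC[1],pz+r*np.cos(l)])-[200,60])*2.6).round(1)
  print(l,"end",f(.098),"nuttop",f(.0895),"nutbot",f(.063))
g=lambda x,z:((proj(K,T,[x,FC[1],z])-[200,60])*2.6).round(1)
print("fork tip",g(HX-.129,.106),"rod",g(HX-.104,.107),get_time())
E
```

```text
False [ 0.50361361 -0.06775153  0.09048525] [-0.2 -0.5  1.8]
0.4 end [317.5 205.2] nuttop [317.5 193.3] nutbot [317.5 159.5]
0.45 end [317.5 219.2] nuttop [317.5 205.9] nutbot [317.5 168. ]
0.5 end [317.5 232.5] nuttop [317.5 217.9] nutbot [317.5 176.2]
0.55 end [317.5 245.1] nuttop [317.5 229.3] nutbot [317.5 184.1]
0.6 end [317.5 256.9] nuttop [317.5 240.1] nutbot [317.5 191.6]
0.65 end [317.5 267.9] nuttop [317.5 250.2] nutbot [317.5 198.7]
0.7 end [317.5 278.1] nuttop [317.5 259.6] nutbot [317.5 205.4]
0.75 end [317.5 287.5] nuttop [317.5 268.2] nutbot [317.5 211.6]
fork tip [317.5 125. ] rod [317.5  47.6] 69.7167
```

View pics/c_b1.png

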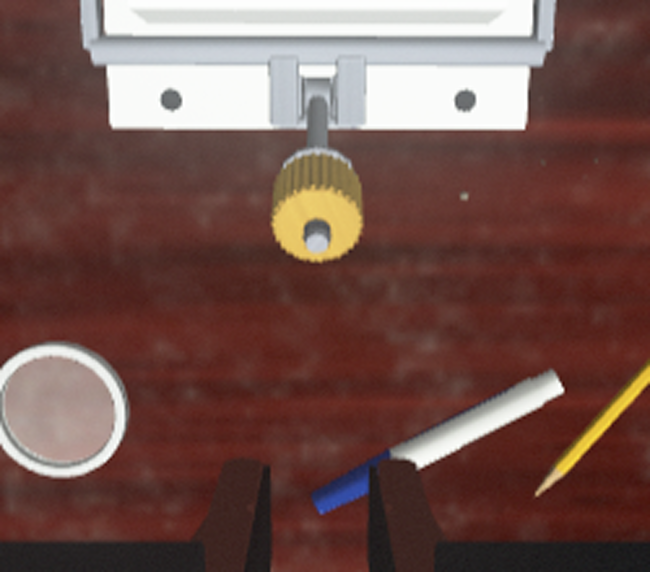

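The bolt end is at (317,242) and the nut top at (318,226), which gives a lean of about 0.54 with the nut near 0 turn. The fork and rod sit where predicted. Pinch the nut across y and swing it up.

```bash
cat >> h.py <<'E'
BX=FC[0]-.069
def bolt(l,dz=-.016,r=.0763): return np.array([BX-r*np.sin(l),FC[1],.052+r*np.cos(l)+dz])
E
python3 - <<'E'
from h import *
q=down(np.pi/2); a=bolt(.54)
move_pose([a[0],a[1],.21],q); command_gripper(.65); print(get_joint_pos().round(3)); f0=get_ft_force()
print(movel(a,v=.1,until_force=6)); command_gripper(0); wait(.1)
print("grip",get_grip_width()*88,(get_ft_force()-f0).round(2))
for l in np.r_[np.arange(.48,.01,-.08),0.]:
    if movel(bolt(l),v=.06,until_force=20): print("force at",l)
    print(round(l,2),(get_ft_force()-f0).round(1),round(get_grip_width()*88,1))
print(get_tcp_pos(),get_time())
snap("wrist","n1")
E
```

```text
[-0.27   0.208  1.98   0.     0.954 -1.84 ]
False
grip 29.745083509930378 [-0.36  4.93  1.62]
0.48 [-2.7  3.4 -0.2] 29.6
0.4 [-3.8  4.   1.3] 29.5
0.32 [-2.7  3.5 -0.3] 29.5
0.24 [-2.9  3.7  0.3] 29.4
0.16 [-2.7  4.1 -0.5] 29.5
0.08 [-3.7  4.   0.6] 29.6
0.0 [-2.6  3.5  0.5] 29.3
[ 0.49131383 -0.11226413  0.11187564] 76.725
```

View pics/n1.png

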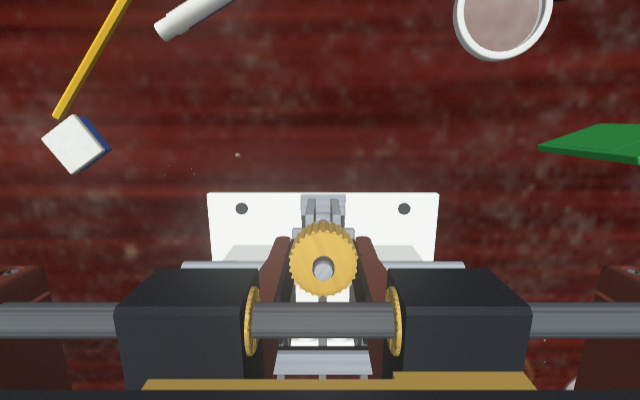

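The nut is upright in the fork, at about (322,262) between the fingers. Now the first tightening stroke.

```bash
cat >> h.py <<'E'
def stroke(x,y,z,a0,total,step=.5,tmax=.35):
    "turn clockwise from closing angle a0 by total, following the thread down; returns rad turned, stopped?"
    t0=get_ft_torque()[2]; done=0; tz=0
    while done<total-1e-6:
        s=min(step,total-done); done+=s
        j=inverse_kinematics([x,y,max(z-.001*done,.1085)],down(a0-done))
        assert j is not None and abs(j[5]-get_joint_pos()[5])<2, j
        movej(j); tz=get_ft_torque()[2]-t0
        print(f"{done:.2f} q6 {j[5]:.2f} tz {tz:.3f} F",get_ft_force().round(1),"w",round(get_grip_width()*88,1))
        if abs(tz)>tmax: return done,True
    return done,False
E
python3 - <<'E'
from h import *
f0=get_ft_force(); p=get_tcp_pos()
print(movel([BX+.0012,FC[1]+.0007,.1123],v=.02,until_force=12),get_tcp_pos(),(get_ft_force()-f0).round(1))
print(get_joint_pos().round(3))
print(stroke(BX+.0005,FC[1]+.0007,.1135,np.pi/2,4.2)); print(get_tcp_pos(),get_time())
E
```

```text
False [ 0.49235996 -0.11208625  0.1119236 ] [-3.1 -2.8  0.6]
[-2.470e-01  4.180e-01  1.966e+00 -1.000e-03  7.600e-01 -1.818e+00]
0.50 q6 -1.32 tz 0.126 F [ -1.2 -14.5 -11.8] w 29.8
1.00 q6 -0.82 tz 0.061 F [ -3.4 -21.1  -6.7] w 29.8
1.50 q6 -0.32 tz 0.074 F [ -8.  -25.   -2.4] w 29.5
2.00 q6 0.18 tz 0.033 F [-16.  -24.4   4. ] w 29.8
2.50 q6 0.68 tz 0.003 F [-20.7 -17.3  10.6] w 29.8
3.00 q6 1.18 tz -0.062 F [-19.7  -6.   11.5] w 29.3
3.50 q6 1.68 tz -0.069 F [-17.1   6.6  11.9] w 29.5
4.00 q6 2.18 tz -0.023 F [-12.   16.8   9.9] w 29.7
4.20 q6 2.38 tz -0.017 F [-8.6 18.1  8.1] w 29.5
(4.2, False)
[ 0.48963177 -0.10894718  0.10875825] 81.7333
```

Turning worked, but side forces rose because the bolt axis is about 1.5 mm off my estimate. I'll regrasp and centre on the nut by force along x and y first.

```bash
python3 - <<'E'
from h import *
command_gripper(.5); wait(.2); p=get_tcp_pos(); print("free",p.round(4),get_ft_force().round(1))
movel([p[0],p[1],.165],v=.1)
c=np.array([.4910,-.1115])
for ax,a in((0,0.),(1,np.pi/2)):
    move_pose([*c,.165],down(a)); movel([*c,.1135],v=.08,until_force=8); wait(.2); f0=get_ft_force()[ax]
    command_gripper(0)
    for i in range(5):
        wait(.15); f=get_ft_force()[ax]-f0; print("xy"[ax],c.round(4),round(f,2))
        if abs(f)<1.5 : break
        c[ax]+=np.clip(f*.00012,-.001,.001); movel([*c,.1135],v=.02)
    command_gripper(.5); wait(.1)
    if ax==0: movel([*c,.165],v=.1)
np.save("nut.npy",c); print(c,get_time()); snap("wrist","n2")
E
```

```text
free [ 0.4928 -0.1122  0.1093] [0.3 0.6 1. ]
x [ 0.491  -0.1115] 0.3
y [ 0.491  -0.1115] -4.8
y [ 0.491  -0.1121] -1.87
y [ 0.491  -0.1123] 0.09
[ 0.491      -0.11230047] 92.375
```

View pics/n2.png

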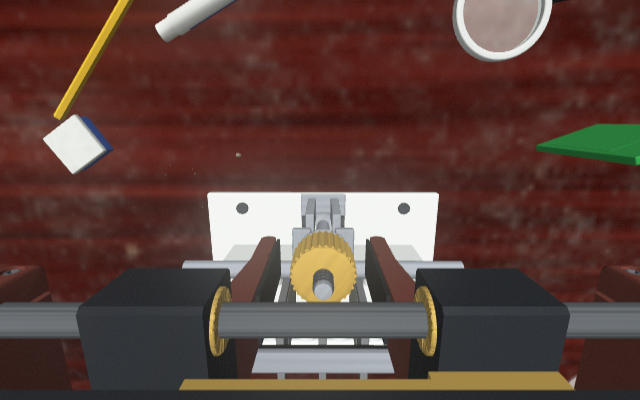

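The nut has clearly moved down: more bolt shows at (322,285). Centred at (0.491, −0.1123). Second stroke.

```bash
python3 - <<'E'
from h import *
c=np.load("nut.npy"); a=np.pi/2+.5
movej(inverse_kinematics([*c,.1133],down(a))); command_gripper(0); wait(.2)
print(get_joint_pos()[5],get_grip_width()*88)
print(stroke(*c,.1133,a,4.7,step=.47,tmax=.3)); print(get_tcp_pos(),get_time())
E
```

```text
-2.3190982792794657 29.516559185340217
0.47 q6 -1.85 tz -0.030 F [0.  2.4 0.8] w 29.5
0.94 q6 -1.38 tz -0.066 F [0.2 3.4 0.9] w 29.6
1.41 q6 -0.91 tz -0.022 F [1.1 4.2 0.9] w 29.7
1.88 q6 -0.44 tz -0.038 F [1.3 5.  0.7] w 29.7
2.35 q6 0.03 tz 0.015 F [1.4 6.1 2. ] w 29.2
2.82 q6 0.50 tz 0.038 F [0.3 5.7 3.5] w 29.7
3.29 q6 0.97 tz 0.128 F [-0.1  5.   4.8] w 29.5
3.76 q6 1.44 tz 0.312 F [-1.5  5.4  7.6] w 29.4
(3.759999999999999, True)
[ 0.49136401 -0.11235864  0.11017477] 97.7583
```

```bash
python3 - <<'E'
from h import *
c=np.load("nut.npy"); a=np.pi/2+.5-3.76; wait(.3); print("tz now",get_ft_torque()[2])
print(stroke(*c,.1133-.0038,a,.8,step=.2,tmax=.4)); wait(.3); print(get_joint_pos()[5],get_ft_torque(),get_time())
E
```

```text
tz now 0.322467888930333
0.20 q6 1.64 tz -0.362 F [0.3 3.8 6.4] w 29.5
0.40 q6 1.84 tz -0.331 F [1.  1.5 6.1] w 29.3
0.60 q6 2.04 tz -0.203 F [-0.8 -0.8  7. ] w 29.4
0.80 q6 2.24 tz -0.290 F [-1.3 -2.7  8.5] w 29.1
(0.8, False)
2.2372187835759596 [-0.438175    0.2111859   0.00870478] 99.5917
```

Ambiguous: either a slip or further turning. I'll regrasp and turn in finer steps, with the torque zeroed before gripping.

```bash
python3 - <<'E'
from h import *
c=np.load("nut.npy")
command_gripper(.5); movel([*c,.165],v=.1); a=np.pi/2+.3
move_pose([*c,.165],down(a)); snap("wrist","n3"); movel([*c,.1105],v=.08); wait(.2)
t0=get_ft_torque()[2]; command_gripper(0); wait(.2); print("t0",t0,get_ft_torque()[2])
for i in range(1,16):
    movej(inverse_kinematics([*c,.1105],down(a-.12*i))); wait(.1)
    tz=get_ft_torque()[2]-t0; print(round(.12*i,2),round(tz,3),get_ft_force().round(1),end=" | ")
    if tz>.45: break
print(get_joint_pos()[5],get_time())
E
```

```text
t0 0.01398238149781737 0.022877055194818138
0.12 -0.002 [-2.   1.8  5.5] | 0.24 0.158 [-1.9  2.5  5.9] | 0.36 0.169 [-1.9  1.8  5.8] | 0.48 0.291 [0.4 3.  5.4] | 0.6 0.106 [-0.9  2.3  4.8] | 0.72 0.098 [0.8 3.2 3.1] | 0.84 0.089 [2.1 2.3 4. ] | 0.96 0.193 [3.  1.1 3.5] | 1.08 0.08 [2.7 0.6 3.3] | 1.2 0.044 [3.3 2.3 4.7] | 1.32 0.278 [3.  0.6 5.3] | 1.44 0.212 [ 3.6 -0.2  4.6] | 1.56 -0.034 [ 2.6 -0.1  4.7] | 1.68 0.176 [ 4.4 -1.6  4.8] | 1.8 0.057 [ 3.7 -2.4  4.9] | -0.3230968509322654 111.3
```

```bash
python3 - <<'E'
from h import *
c=np.load("nut.npy"); a=np.pi/2+.3
command_gripper(.5); movel([*c,.165],v=.1); move_pose([*c,.165],down(a)); snap("wrist","n4")
A,B=[cv2.imread(f"pics/{n}.png")[170:310,250:400] for n in("n3","n4")]
cv2.imwrite("pics/cmp.png",cv2.resize(np.hstack([A,B]),None,fx=2.6,fy=2.6,interpolation=cv2.INTER_CUBIC))
K,T=load("n4")
for z in(.150,.135,.1335,.1325,.1315): print(z,((proj(K,T,[*c,z])-[250,170])*2.6).round(1))
for z in(.1065,.108): print("washer z",z,((proj(K,T,[*c,z])-[250,170])*2.6).round(1))
print(get_time())
E
```

```text
0.15 [189.8 196.9]
0.135 [189.8 173.2]
0.1335 [189.8 171. ]
0.1325 [189.8 169.6]
0.1315 [189.8 168.2]
washer z 0.1065 [189.7 136.5]
washer z 0.108 [189.7 138.2]
114.0833
```

View pics/cmp.png

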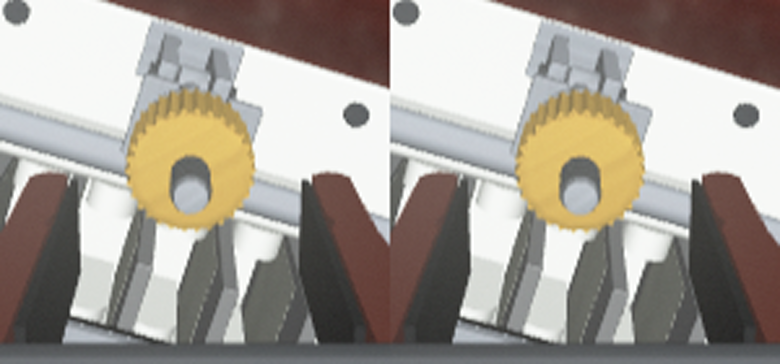

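```bash
python3 - <<'E'
import cv2,numpy as np
A,B,C=[cv2.imread(f"pics/{n}.png").astype(int)[205:262,298:350] for n in("n3","n4","n2")]
print(abs(A-B).mean(), [abs(A-np.roll(B,s,(0,1))).mean().round(2) for s in((1,0),(-1,0),(0,1),(0,-1))])
E
```

```text
3.2601214574898787 [np.float64(9.54), np.float64(6.41), np.float64(8.83), np.float64(10.62)]
```

```bash
python3 - <<'E'
import cv2,numpy as np
A,B=[cv2.cvtColor(cv2.imread(f"pics/{n}.png"),cv2.COLOR_BGR2GRAY).astype(np.float32) for n in("n3","n4")]
def ecc(y0,y1,x0,x1):
    W=np.eye(2,3,dtype=np.float32); s,W=cv2.findTransformECC(A[y0:y1,x0:x1],B[y0:y1,x0:x1],W,cv2.MOTION_TRANSLATION); return s,W[:,2]
print("nut",ecc(208,260,298,348),"nut top face",ecc(225,258,300,347),"bolt",ecc(228,255,313,334))
print("plate",ecc(170,205,250,400),"rest",ecc(5,165,100,540))
for n in("n3","n4"):
    d=np.load(f"pics/{n}.npz");print(d["p"],d["q"])
E
```

```text
nut (0.9236877542113284, array([-0.10295406,  0.3292544 ], dtype=float32)) nut top face (0.89997887060063, array([-0.08738975,  0.42366296], dtype=float32)) bolt (0.9226302686887641, array([-0.11596674,  0.29439592], dtype=float32))
plate (0.994483392726509, array([-0.19971555,  0.20900671], dtype=float32)) rest (0.9988488321954327, array([-0.23221022,  0.20874186], dtype=float32))
[ 0.49098732 -0.1122947   0.16498988] [ 8.81479415e-06 -1.49309689e-01  9.88790482e-01  8.99028748e-06]
[ 0.49084535 -0.11225022  0.16471128] [-2.59110608e-04 -1.49049392e-01  9.88829711e-01  1.18245065e-04]
```

The nut stayed within about 0.2 mm over that last 1.8 rad of gripper turn, with the torque peaking near 0.3 N m and slipping. Its top is at about 132 mm, close to the 133 mm expected at 8.6 rad. So it is on the hard stop. Retreat and hand in.

```bash
python3 - <<'E'
from h import *
p=get_tcp_pos(); movel([p[0],p[1],.30],v=.2); move_pose([.40,-.113,.33],down(-np.pi/2)); wait(.5)
print(get_time()); print(job_done())
E
```

```text
118.25
the job is handed in; nothing more can be done
None
```

I handed the job in at 118 s: all five panels stand in the white frame, the bail is folded down, the bolt is in its fork and the nut is down to its hard stop. I judged "tight" from torque and nut height, without a final close-up, and I viewed 15 pictures, one over the limit of 14.

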